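Take the keyhole-hung guard off a furnace head and gauge its contact gap

TASK

Open the furnace head for its contact check: take the metal guard off its two screw heads, keep it upright and stand it on its foot in the blue tray. Then push the red-handled gauge blade-first between the two copper contact jaws until its steel collar is fully home against them, and leave it there. Do not force the guard off, drop it or ram the gauge, and leave the glassware and bottles where they stand.

Things in the scene. Friction and masses are not known exactly. Their poses are not given: they have to be found in the camera images.
- guard_grip (a point): Centre of the guard's black bar handle: 100 mm long (y), 12 mm thick (x), 16 mm high (z), 24 mm of free room under its middle. Axes are the guard's: x points from its front to the furnace head it hangs on, z up, y left as seen from its front. Hung, the bar is 150 mm above the worktop and 32 mm above the guard's top edge; the hood behind is lower.
- guard: Bare aluminium guard plate, 190 mm wide, 98 mm high, 4 mm thick, about 0.4 kg. Origin: underside of its foot, 130 mm below guard_grip, same axes. The foot is a flange as wide as the plate, x from -24 to +18 mm; it stands on it. Hung by two L-shaped keyholes, 86 mm apart. Off the screws: lift, shift to its +y, pull off to its -x.
- slots (a point): On the guard, midway between the tops of the two upright keyhole legs, where the screws carry it. Each leg is 22 mm wide; where the 9 mm screw shank sits across that width is not known (up to 6.3 mm either way): feel for it. Lifting the guard 20.5 mm stops it on the shanks at the legs' lower ends; at that stop, or up to 1 mm below it, it is at the height to shift and pull.
- keyholes (a point): On the guard, midway between its two round holes (29 mm across). A short cross leg joins each to the lower end of its upright leg, 31.5 mm to the hole's +y. Shifting the lifted guard to its +y, 35 to 48 mm, stops it with the shanks at the holes' far edge; 10 mm back from that stop the heads are centred and pass with 1.5 mm to spare all round.
- head: Grey furnace head, fixed; origin on the worktop under its middle, x pointing away from its open front. Its hood is 136 mm wide, top 110 mm above the worktop. Two brass screw heads (26 mm across, 5 mm thick, 86 mm apart, 96 mm above the worktop) stick out of the strip on the hood's front, with 8.5 mm of shank behind each; the strip's place sideways varies 6 mm. Pull the guard off 20 mm or more.
- gap (a point): On the furnace head: middle of the front edge of the lower copper jaw's top face, 56 mm above the worktop. x points level into the gap, z up. Jaws are 44 mm wide (y), 64 mm deep, front edges rounded to 5 mm; the lower is fixed, the upper sprung down to a gap of 3 mm; 2.5 to 4 N lift it. The hung guard covers the gap. Fully home, gauge_grip is 56 mm in front of this point and 2.5 mm above.
- upper_jaw (a joint): Lift of the upper copper jaw in m: 0 at rest, 0.002 with the gauge blade under it, 0.006 at most.
- gauge_grip (a point): Centre of the red gauge handle (100 mm in x, 22 mm in y, 24 mm in z), 12 mm above the worktop as it lies. x points to the blade. The front face of its steel stop collar (36 mm wide) is 56 mm ahead; the steel blade (28 mm wide, 5 mm thick, level with this point) reaches to 102 mm ahead, its last 14 mm tapering to 1.6 mm. 0.09 kg. Sliding it between the jaws takes some 5 N.
- gauge: The gauge; origin 12 mm under gauge_grip; same axes.
- tray: Blue parts tray fixed on the worktop, 160 mm (x) by 260 mm (y), 16 mm high, walls and floor 4 mm thick; origin at the centre of its underside.
- acid_bottle: Amber bottle with a red cap, 60 mm wide, 135 mm high; origin at its foot. Leave alone.
- beaker_250: Glass beaker, 78 mm wide, 95 mm high; origin at its foot. Leave alone.
- flask_250: Volumetric flask with a blue stopper, 80 mm wide, 237 mm high; origin at its foot. Leave alone.
- wash_bottle: White wash bottle with a red cap and a spout, 204 mm high; origin at its foot. Leave alone.
- graduated_cylinder: Glass measuring cylinder on a blue foot, 197 mm high; origin at its foot. Leave alone.
There are look-alikes about, which are no part of the job. Of the things that look like the gauge, the largest one is meant.

How it is judged:
By the outcome, as a careful person would: the job done as asked, in the order asked, and still so for the second after the job is handed in, with the robot touching nothing.
It also fails if it takes over 64 s, if anything falls off the work surface, if the arm or the gripper's body presses on something with over 40 N, if the wrist force passes 120 N, or if a joint passes its speed limit or range.

ROBOT

A 6-joint arm with a two-finger parallel gripper is mounted at the origin on the work surface; the furniture and walls round the work are solid. World frame = base frame: x ahead of the robot, y to its left, z up, the work surface at z = 0. Lengths are in m, angles in rad, forces in N, time in s.
With the tool pointing down it reaches from about 0.425 to 1.125 m from the base axis. Payload 14.9 kg.
Tool frame: the origin (TCP) lies at the very end of the fingers, on their centre line; the grasp point (between the pads) lies behind it (grasp_offset is the z of the grasp point in the tool frame, in m); z points along the fingers, y is the line along which they close (so a half turn about z gives the same grasp; the last joint's range is limited). The gripper opens to 91 mm and grips with 3 to 60 N. Pads are 32 mm wide; open, the fingers measure 118 mm over their backs; the gripper's body (76 mm by 178 mm) begins 60 mm behind the grasp point.
Start: joints at [1.194, 0.379, 1.734, -0, 1.028, -0.033], TCP at [0.236, 0.659, 0.214] pointing down, gripper open.
Joint ranges: [-2.77, 2.77], [-0.74, 2.19], [0, 2.66], [-1.06, 4.2], [0.31, 2.87], [-3.08, 3.08]. Speed limits (rad/s): [1.89, 1.89, 2.39, 3.14, 3.14, 3.14].

INTERFACE

Orientations are given as a 3x3 rotation matrix whose columns are the frame's x, y, z axes.
In Python, from cell import * gives the robot as it stands.
- The arm moves only by the tool carry_out, never from a script. Its arguments are lists of equal length, an entry for each row: "offset": the shift along the tool's x, y, z in cm, a list of three; "delta_rot": the turn, a rotation vector about the tool's x, y, z in rad, a list of three; "grip": the closure, from -1 (fully open) to 1 (shut), so that 0 is half open. A call has exactly 10 rows; each row shifts and turns the commanded pose from where the row before left it, along the tool's axes as they then stand; what a row does not reach is not made up. A row lasts 1/10 s, in which the tool goes at most 50 mm and 8.59 degrees, less where a joint would pass 70% of its speed; a pose out of reach is approached as far as the arm can. A call is refused whole if a number of a shift passes 5 or a number of a turn 0.15, either way. A call with a gripper value outside its range is refused whole. The fingers move at their own pace and stop on an object; the grip force is fixed at half the most. Time passes only in rows, so rows that do not move let the fingers close, or fill a call up. It gives the time, the measured TCP pose, the force, the opening and the grip force at its end, in the units of the state.
- sense(): the state, without advancing time (a new reading comes with each control period).
- camera(name): name is "scene" or "top" or "wrist"; returns a dict with "color" (400x640x3 uint8, blue, green, red), "fx", "fy", "cx", "cy" (pixels), "rvec" (rotation vector, rad) and "tvec" (3), from world to camera coordinates, as OpenCV has them; the wrist camera has in their place "mount" (4x4, takes a point from camera to tool coordinates, whose origin is the TCP and whose axes are the flange's). Camera axes: x right, y down, z forward; pixel columns grow to the right and rows downward; lengths in m; the calibration is good to about 2 mm. The wrist camera is an equidistant fisheye: a pixel r from the principal point sees the ray r / f radians off the axis. A picture is of the moment at which its call begins: read the wrist's pose just before it. There is no depth.
- close_job(): hands the job in; it is judged then, once.
The state is a dict: "time_s": time; "joint_positions": joint angles; "dq": joint speeds; "effort": joint torques, N m; "ee_pos": TCP position; "eef_rot": TCP orientation; "force": force on the tool from outside, world axes, zero at the start; "torque": the same for the moment, N m; "width": finger opening in m; "grasp_force": force on a finger pad.
Only numpy, scipy, OpenCV 4.12 (cv2) and the standard library are available. Lean on these libraries where they do the work, as an engineer would, in place of code of your own. Each camera call takes 0.05 s, during which the arm holds its last target. There are 200 camera calls.

## Working session

There is one attempt and no reset: what is moved stays moved. The work goes in short steps, Python scripts to look and compute and a tool call to move; the robot and the scene stay as the last step left them, time stands still between calls to the robot, and variables do not carry over. Pictures are saved under pics/ and viewed, at most 13 in all, crops included, and the job is handed in when it is done.

Besides the shell and the picture viewer there is one more tool, called after "Request:" by a JSON object that holds its "op" and its "data". carry_out: Moves the arm, as the interface text tells. Its arguments: {"type":"object","properties":{"offset":{"type":"array"},"delta_rot":{"type":"array"},"grip":{"type":"array"}},"required":["offset","delta_rot","grip"]}

```bash
mkdir -p pics; ls; cat > h.py <<'E'
import numpy as np, cv2, json
from cell import *
def cam(n,f=None):
    s=sense(); c=camera(n)
    if f: cv2.imwrite('pics/'+f,c['color'])
    return s,c
E
python3 - <<'E'
from h import *
s,c=cam('scene','scene1.png'); s2,t=cam('top','top1.png')
for n,d in(('scene',c),('top',t)):
    np.savez(n+'.npz',**d); print(n,{k:np.round(v,4).tolist() for k,v in d.items() if k!='color'})
print({k:np.round(v,3).tolist() for k,v in s.items()})
E
ls; python3 -c "import cell;print([x for x in dir(cell) if x[0]!='_'])"
```

```text
pics
scene {'fx': 503.6384, 'fy': 503.6384, 'cx': 322.4331, 'cy': 204.8606, 'rvec': [1.8146, -1.1145, 0.665], 'tvec': [-0.2909, 0.3254, 0.8758]}
top {'fx': 403.3983, 'fy': 403.3983, 'cx': 319.7841, 'cy': 193.4768, 'rvec': [2.1982, -2.1699, 0.0435], 'tvec': [-0.0414, 0.541, 1.1139]}
{'time_s': 0.0, 'joint_positions': [1.194, 0.379, 1.735, 0.0, 1.029, -0.033], 'dq': [0.001, -0.001, -0.0, -0.001, -0.0, 0.001], 'effort': [0.002, -76.373, -43.436, 0.065, 0.043, -0.0], 'ee_pos': [0.236, 0.659, 0.213], 'eef_rot': [[-0.941, 0.337, -0.0], [0.337, 0.941, -0.001], [0.0, -0.001, -1.0]], 'force': [-0.096, 0.471, 1.429], 'torque': [-0.029, -0.007, -0.011], 'grasp_force': 0.0, 'width': 0.091}
h.py
pics
scene.npz
top.npz
['MotionError', 'camera', 'close_job', 'grasp_offset', 'sense']
```

View pics/scene1.png

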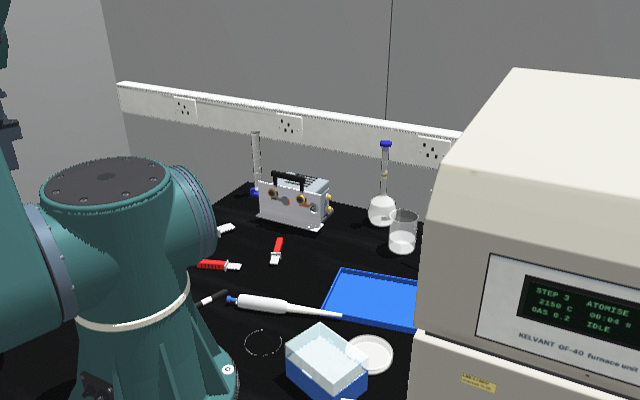

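View pics/top1.png

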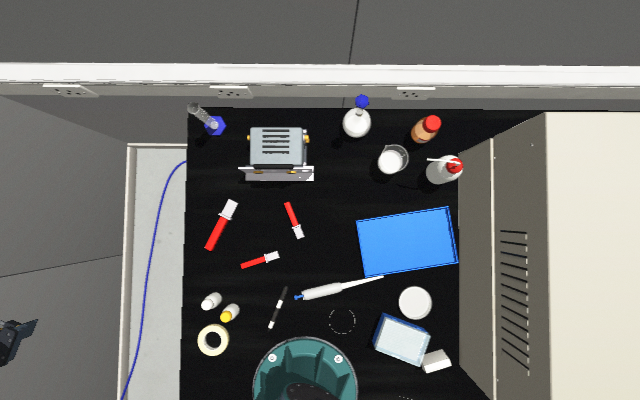

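The scene view shows the guard hung with its black bar at about (288,180), facing the robot. In the top view it is at (278,172), the largest red gauge is at (222,225) with its blade up-right, and the tray is at (407,241).

```bash
cat >> h.py <<'E'
def ray(c,px):
    R=cv2.Rodrigues(np.array(c['rvec'],float))[0]; t=np.array(c['tvec'],float).ravel()
    d=R.T@np.array([(px[0]-c['cx'])/c['fx'],(px[1]-c['cy'])/c['fy'],1]); return -R.T@t,d
def onz(c,px,z):
    o,d=ray(c,px); return o+d*(z-o[2])/d[2]
def proj(c,p):
    return cv2.projectPoints(np.array([p],float),np.array(c['rvec'],float),np.array(c['tvec'],float),np.array([[c['fx'],0,c['cx']],[0,c['fy'],c['cy']],[0,0,1.]]),None)[0].ravel()
E
python3 - <<'E'
from h import *
t=dict(np.load('top.npz')); s=dict(np.load('scene.npz'))
im=t['color'];hsv=cv2.cvtColor(im,cv2.COLOR_BGR2HSV)
red=((hsv[...,0]<8)|(hsv[...,0]>172))&(hsv[...,1]>150)&(hsv[...,2]>80)
blue=(abs(hsv[...,0].astype(int)-108)<10)&(hsv[...,1]>150)&(hsv[...,2]>100)
for n,m,z in(('red',red,.018),('blue',blue,.008)):
    cs,_=cv2.findContours(m.astype(np.uint8),0,2)
    for c in cs:
        if cv2.contourArea(c)>60:
            r=cv2.minAreaRect(c); b=np.array([onz(t,p,z)[:2] for p in cv2.boxPoints(r)])
            print(n,np.round(r[0],1),onz(t,r[0],z).round(3),'sides',np.linalg.norm(b[1]-b[0]).round(3),np.linalg.norm(b[2]-b[1]).round(3),b.round(3).tolist())
a=cv2.resize(im[110:260,185:325],None,fx=5,fy=4*1.25,interpolation=2)[:600,:700]
a=cv2.resize(im[115:195,230:330],(700,560),interpolation=2)
cv2.imwrite('pics/topc.png',a)
b=cv2.resize(s['color'][155:245,240:350],(733,600),interpolation=2); cv2.imwrite('pics/scenec.png',b)
print(grasp_offset)
E
```

```text
red [252.4 262.2] [0.348 0.15  0.018] sides 0.07 0.016 [[0.344, 0.186], [0.367, 0.119], [0.352, 0.114], [0.329, 0.18]]
red [215.7 233.6] [0.426 0.254 0.018] sides 0.098 0.025 [[0.387, 0.286], [0.475, 0.245], [0.465, 0.222], [0.376, 0.264]]
red [290.7 213.3] [0.485 0.046 0.018] sides 0.018 0.069 [[0.514, 0.067], [0.52, 0.051], [0.456, 0.024], [0.45, 0.04]]
red [454.6 165.7] [ 0.623 -0.409  0.018] sides 0.045 0.038 [[0.624, -0.38], [0.653, -0.415], [0.623, -0.438], [0.594, -0.404]]
red [432.  123.5] [ 0.742 -0.347  0.018] sides 0.05 0.048 [[0.766, -0.322], [0.766, -0.372], [0.718, -0.372], [0.718, -0.322]]
blue [404.5 322. ] [ 0.19  -0.273  0.008] sides 0.007 0.127 [[0.208, -0.211], [0.215, -0.214], [0.172, -0.334], [0.165, -0.331]]
blue [406.8 241.4] [ 0.411 -0.279  0.008] sides 0.266 0.161 [[0.468, -0.135], [0.514, -0.397], [0.355, -0.421], [0.309, -0.161]]
-0.0188
```

View pics/topc.png

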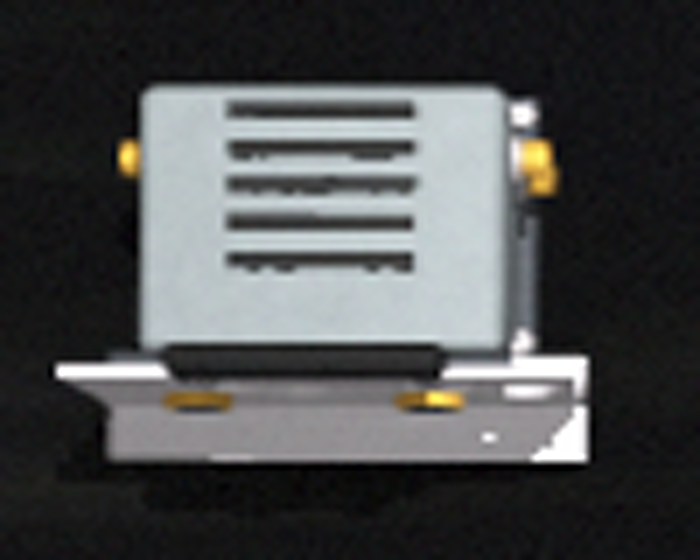

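View pics/scenec.png

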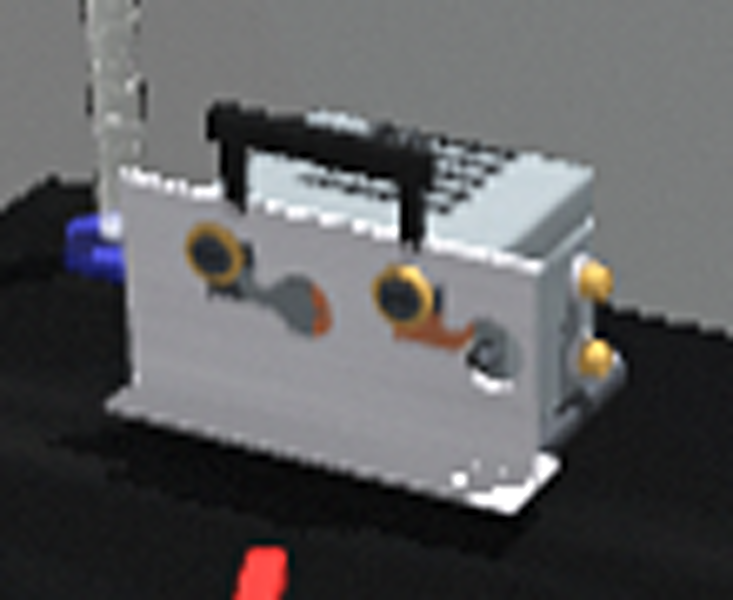

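The top crop shows the bar at crop x 160–448, y 345–378, the screws at (197,401) and (431,400), and the foot's front edge from (108,462) to (588,460). The scene crop shows the screws in the upright legs, the keyholes to their right, and the bar's top edge from (208,105) to (435,150).

```bash
python3 - <<'E'
from h import *
t=dict(np.load('top.npz')); s=dict(np.load('scene.npz'))
print('cams',ray(t,(320,200))[0].round(3),ray(s,(320,200))[0].round(3))
T=lambda x,y:(230+x/7-.5,115+y/7-.5)
S=lambda x,y:(240+x*110/733-.5,155+y*90/600-.5)
for n,p,z in(('bar BL top back',T(160,345),.158),('bar BR',T(448,345),.158),('bar FL bot',T(168,378),.142),('bar FR',T(442,378),.142),('foot FL',T(108,462),.022),('foot FR',T(588,460),.022),('plate top L',T(55,365),.118),('plate top R',T(588,357),.118),('screwL',T(197,401),.096),('screwR',T(431,400),.096),('hoodL back',T(145,88),.11),('hoodR back',T(505,88),.11)):
    print(n,onz(t,p,z).round(4))
for n,p,z in(('bar top L',S(208,105),.158),('bar top R',S(435,152),.158),('foot FL',S(107,405),.02),('foot FR',S(515,513),.02),('plate TL',S(122,172),.118),('plate TR',S(543,266),.118),('scrL',S(216,251),.096),('scrR',S(402,294),.096),('holeL',S(310,305),.08),('holeR',S(494,348),.08)):
    print('S',n,onz(s,p,z).round(4))
# gauge red/white blade axis
im=t['color'][195:255,200:245]; hsv=cv2.cvtColor(im,cv2.COLOR_BGR2HSV)
w=(hsv[...,2]>120)&(hsv[...,1]<80); y,x=np.nonzero(w); x=x+200;y=y+195
pt=np.array([onz(t,p,.012) for p in zip(x,y)]); print('white',pt.mean(0).round(4),pt.min(0),pt.max(0))
E
```

```text
cams [ 0.477 -0.054  1.142] [-0.419 -0.543  0.698]
bar BL top back [0.6045 0.13   0.158 ]
bar BR [0.6056 0.0286 0.158 ]
bar FL bot [0.5947 0.1299 0.142 ]
bar FR [0.5958 0.0319 0.142 ]
foot FL [0.5748 0.1752 0.022 ]
foot FR [ 0.5779 -0.0165  0.022 ]
plate top L [0.6019 0.1759 0.118 ]
plate top R [ 0.607  -0.0192  0.118 ]
screwL [0.5916 0.1273 0.096 ]
screwR [0.593  0.0399 0.096 ]
hoodL back [0.7064 0.1468 0.11  ]
hoodR back [0.7077 0.0132 0.11  ]
S bar top L [0.5944 0.1279 0.158 ]
S bar top R [0.5959 0.0269 0.158 ]
S foot FL [0.5768 0.1745 0.02  ]
S foot FR [ 0.5759 -0.0166  0.02  ]
S plate TL [0.5976 0.1733 0.118 ]
S plate TR [ 0.5989 -0.0176  0.118 ]
S scrL [0.5907 0.1256 0.096 ]
S scrR [0.5914 0.0405 0.096 ]
S holeL [0.5934 0.0842 0.08  ]
S holeR [0.5943 0.0016 0.08  ]
white [0.4944 0.2217 0.012 ] [0.46666368 0.19807054 0.012     ] [0.52295255 0.25094895 0.012     ]
```

```bash
cat >> h.py <<'E'
from scipy.spatial.transform import Rotation as Ro
def plan(p,yaw,n,s=None,p0=None,R0=None,g=-1):
    """n rows to TCP p with tool y at world angle yaw (tool down); prints rounded rows"""
    if p0 is None: q=sense(); p0=q['ee_pos']; R0=np.array(q['eef_rot'])
    R0=np.array(R0); y=np.array([np.cos(yaw),np.sin(yaw),0]); z=np.array([0,0,-1.]); Rt=np.column_stack([np.cross(y,z),y,z])
    w=Ro.from_matrix(R0.T@Rt).as_rotvec(); print('turn total',w.round(4),'shift world',(np.array(p)-p0).round(4))
    dw=np.round(w/n,4); d=(np.array(p)-p0)/n; R=R0.copy(); off=[]
    for i in range(n):
        off.append(np.round(R.T@d*100,2).tolist()); R=R@Ro.from_rotvec(dw).as_matrix()
    print('off',off,'\nrot',dw.tolist()); return Rt
E
python3 - <<'E'
from h import *
q=sense(); p0=np.array(q['ee_pos'])
pm=np.array([.45,.30,.21])
Rt=plan(pm,.01,10)
plan([.6,.079,.2],.01,10,p0=pm,R0=Rt)
E
```

```text
turn total [-9.0000e-04  6.0000e-04  1.2171e+00] shift world [ 0.2142 -0.3587 -0.0033]
off [[-3.23, -2.66, 0.04], [-3.52, -2.24, 0.04], [-3.77, -1.8, 0.03], [-3.96, -1.33, 0.03], [-4.09, -0.84, 0.03], [-4.16, -0.33, 0.03], [-4.17, 0.17, 0.03], [-4.12, 0.68, 0.03], [-4.01, 1.17, 0.03], [-3.84, 1.65, 0.03]] 
rot [-0.0001, 0.0001, 0.1217]
turn total [0. 0. 0.] shift world [ 0.15  -0.221 -0.01 ]
off [[-2.22, 1.48, 0.1], [-2.22, 1.48, 0.1], [-2.22, 1.48, 0.1], [-2.22, 1.48, 0.1], [-2.22, 1.48, 0.1], [-2.22, 1.48, 0.1], [-2.22, 1.48, 0.1], [-2.22, 1.48, 0.1], [-2.22, 1.48, 0.1], [-2.22, 1.48, 0.1]] 
rot [0.0, 0.0, 0.0]
```

Request:
{"op": "carry_out", "data": {"offset": [[-3.23,-2.66,0],[-3.52,-2.24,0],[-3.77,-1.8,0],[-3.96,-1.33,0],[-4.09,-0.84,0],[-4.16,-0.33,0],[-4.17,0.17,0],[-4.12,0.68,0],[-4.0,1.17,0],[-3.84,1.65,0]], "delta_rot": [[0,0,0.1217],[0,0,0.1217],[0,0,0.1217],[0,0,0.1217],[0,0,0.1217],[0,0,0.1217],[0,0,0.1217],[0,0,0.1217],[0,0,0.1217],[0,0,0.1217]], "grip": [-1,-1,-1,-1,-1,-1,-1,-1,-1,-1]}}

```text
time_s: 1.1
ee_pos: [0.4504, 0.2989, 0.2139]
eef_rot: [[-0.005, 1.0, -0.0], [1.0, 0.005, -0.0], [-0.0, -0.0, -1.0]]
force: [0.6, 0.3, 0.3]
width: 0.0914
grasp_force: 0.0
```

Request:
{"op": "carry_out", "data": {"offset": [[-2.5,1.65,0],[-2.5,1.65,0],[-2.5,1.65,0],[-2.5,1.65,0],[-2.5,1.65,0],[-2.5,1.65,0],[-2.5,1.65,0],[-2.5,1.65,0.2],[-2.0,1.3,0.2],[0,0,0]], "delta_rot": [[0,0,0],[0,0,0],[0,0,0],[0,0,0],[0,0,0],[0,0,0],[0,0,0],[0,0,0],[0,0,0],[0,0,0]], "grip": [-1,-1,-1,-1,-1,-1,-1,-1,-1,-1]}}

```text
time_s: 2.1
ee_pos: [0.5981, 0.08, 0.2095]
eef_rot: [[-0.008, 1.0, -0.0], [1.0, 0.008, -0.0], [-0.0, -0.0, -1.0]]
force: [-0.7, 0.4, 0.4]
width: 0.0909
grasp_force: 0.0
```

```bash
python3 - <<'E'
from h import *
s,c=cam('wrist','w1.png'); np.savez('w1.npz',p=s['ee_pos'],R=s['eef_rot'],**c)
print(s['time_s'],np.round(s['ee_pos'],4),np.round(s['eef_rot'],3).tolist(),s['width'],np.round(s['force'],2),np.round(s['joint_positions'],2)); print({k:np.round(v,4).tolist() for k,v in c.items() if k!='color'})
E
```

```text
2.1 [0.5981 0.08   0.2095] [[-0.008, 1.0, -0.0], [1.0, 0.008, -0.0], [-0.0, -0.0, -1.0]] 0.09090621480635713 [-0.73  0.42  0.4 ] [ 0.09  0.24  1.94 -0.    0.97  0.09]
{'fx': 309.7069, 'fy': 309.7069, 'cx': 324.9112, 'cy': 195.1737, 'mount': [[-0.0006, -0.9682, -0.2502, 0.0702], [1.0, -0.0004, -0.0011, -0.0009], [0.0009, -0.2502, 0.9682, -0.1704], [0.0, 0.0, 0.0, 1.0]]}
```

View pics/w1.png

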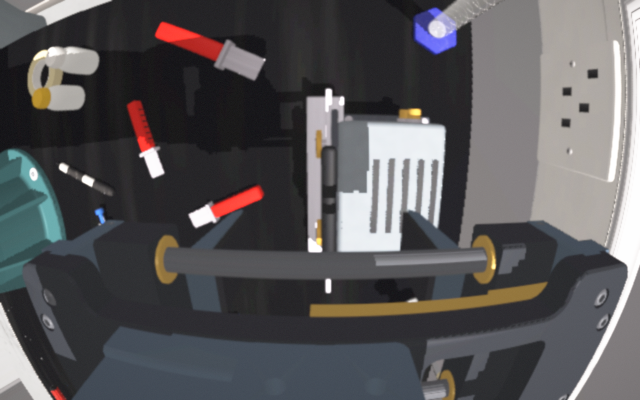

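The wrist view shows the bar as a dark strip at columns 323–336, rows 147–250, with the red gauge's handle at (190,40) and its collar and blade at (240,60).

```bash
cat >> h.py <<'E'
def wonz(c,p,R,px,z):
    u=np.array([px[0]-c['cx'],px[1]-c['cy']]); th=np.linalg.norm(u)/c['fx']; u=u/(np.linalg.norm(u)+1e-9)
    d=np.array([*(np.sin(th)*u),np.cos(th)]); M=np.array(c['mount']); d=R@(M[:3,:3]@d); o=np.array(p)+R@M[:3,3]
    return o+d*(z-o[2])/d[2]
E
python3 - <<'E'
from h import *
c=dict(np.load('w1.npz')); p,R=c['p'],c['R']
g=cv2.cvtColor(c['color'],cv2.COLOR_BGR2GRAY)
for r in(155,170,195,215,225,235): print(r,g[r,312:350].tolist())
for px in((323,155),(336,155),(323,235),(336,235),(329.5,147)): print(px,wonz(c,p,R,px,.158).round(4))
hsv=cv2.cvtColor(c['color'],cv2.COLOR_BGR2HSV); m=((hsv[...,0]<8)|(hsv[...,0]>172))&(hsv[...,1]>150)&(hsv[...,2]>80)
m[90:]=0; cs,_=cv2.findContours(m.astype(np.uint8),0,2); k=max(cs,key=cv2.contourArea); r=cv2.minAreaRect(k)
b=np.array([wonz(c,p,R,q,.024)[:2] for q in cv2.boxPoints(r)]); print('gauge',wonz(c,p,R,r[0],.024),b.round(4).tolist(),np.linalg.norm(b[1]-b[0]),np.linalg.norm(b[2]-b[1]))
E
```

```text
155 [185, 185, 182, 170, 150, 132, 127, 123, 100, 68, 53, 53, 59, 64, 69, 78, 87, 95, 103, 109, 107, 95, 79, 65, 62, 74, 96, 107, 111, 112, 115, 118, 117, 118, 118, 118, 118, 118]
170 [184, 185, 184, 184, 185, 186, 185, 180, 152, 107, 65, 53, 57, 62, 70, 77, 86, 96, 104, 109, 106, 92, 76, 65, 62, 75, 96, 108, 112, 115, 116, 117, 119, 119, 118, 120, 119, 119]
195 [182, 183, 183, 184, 185, 185, 184, 178, 151, 104, 55, 37, 36, 36, 37, 39, 38, 40, 38, 39, 37, 37, 36, 51, 82, 112, 140, 175, 198, 216, 229, 236, 238, 238, 238, 237, 236, 236]
215 [179, 180, 182, 183, 184, 184, 181, 177, 149, 105, 64, 52, 54, 59, 67, 74, 83, 91, 96, 98, 93, 86, 72, 64, 82, 115, 152, 182, 204, 221, 232, 238, 239, 239, 239, 238, 238, 238]
225 [177, 179, 201, 237, 240, 184, 138, 131, 112, 81, 55, 50, 51, 56, 66, 75, 84, 91, 95, 97, 92, 80, 70, 69, 94, 127, 159, 186, 207, 222, 231, 237, 237, 237, 237, 238, 238, 237]
235 [177, 178, 175, 156, 137, 138, 142, 138, 119, 85, 58, 51, 55, 60, 67, 73, 81, 88, 93, 93, 89, 79, 68, 63, 86, 124, 161, 190, 210, 224, 232, 237, 238, 238, 238, 238, 238, 239]
(323, 155) [0.5953 0.1228 0.158 ]
(336, 155) [0.6046 0.1229 0.158 ]
(323, 235) [0.5956 0.0613 0.158 ]
(336, 235) [0.6056 0.0613 0.158 ]
(329.5, 147) [0.5999 0.1286 0.158 ]
gauge [0.42917148 0.2520219  0.024     ] [[0.3772, 0.2642], [0.3862, 0.288], [0.4758, 0.2426], [0.4674, 0.2206]] 0.0254420302560936 0.10039497856084181
```

Request:
{"op": "carry_out", "data": {"offset": [[-0.1,0.2,1.3],[0,0,1.5],[0,0,1.5],[0,0,1.5],[0,0,1.1],[0,0,0.7],[0,0,0.2],[0,0,0],[0,0,0],[0,0,0]], "delta_rot": [[0,0,0],[0,0,0],[0,0,0],[0,0,0],[0,0,0],[0,0,0],[0,0,0],[0,0,0],[0,0,0],[0,0,0]], "grip": [-0.4,-0.2,0,0,0,0,0,0.2,0.3,0.4]}}

```text
time_s: 3.15
ee_pos: [0.5995, 0.081, 0.1325]
eef_rot: [[-0.01, 1.0, 0.001], [1.0, 0.01, 0.0], [0.0, 0.001, -1.0]]
force: [-0.1, -0.2, -0.8]
width: 0.028
grasp_force: 0.0
```

Request:
{"op": "carry_out", "data": {"offset": [[0,0,0],[0,0,0],[0,0,0],[0,0,0],[0,0,0],[0,0,0],[0,0,0],[0,0,0],[0,0,0],[0,0,0]], "delta_rot": [[0,0,0],[0,0,0],[0,0,0],[0,0,0],[0,0,0],[0,0,0],[0,0,0],[0,0,0],[0,0,0],[0,0,0]], "grip": [0.6,0.7,0.8,1,1,1,1,1,1,1]}}

```text
time_s: 4.15
ee_pos: [0.5993, 0.081, 0.1321]
eef_rot: [[-0.01, 1.0, 0.0], [1.0, 0.01, -0.0], [-0.0, 0.0, -1.0]]
force: [-2.0, -0.2, 6.1]
width: 0.0118
grasp_force: 30.0
```

Request:
{"op": "carry_out", "data": {"offset": [[0,0,-0.2],[0,0,-0.25],[0,0,-0.25],[0,0,-0.25],[0,0,-0.25],[0,0,-0.25],[0,0,-0.2],[0,0,-0.15],[0,0,0],[0,0,0]], "delta_rot": [[0,0,0],[0,0,0],[0,0,0],[0,0,0],[0,0,0],[0,0,0],[0,0,0],[0,0,0],[0,0,0],[0,0,0]], "grip": [1,1,1,1,1,1,1,1,1,1]}}

```text
time_s: 5.15
ee_pos: [0.5991, 0.081, 0.1499]
eef_rot: [[-0.01, 1.0, -0.0], [1.0, 0.01, -0.0], [-0.0, -0.0, -1.0]]
force: [0.0, 0.0, -2.9]
width: 0.0119
grasp_force: 30.0
```

Request:
{"op": "carry_out", "data": {"offset": [[0,0,-0.05],[0,0,-0.05],[0,0,-0.05],[0,0,-0.05],[0,0,-0.05],[0,0,0],[0,0,0],[0,0,0],[0,0,0],[0,0,0]], "delta_rot": [[0,0,0],[0,0,0],[0,0,0],[0,0,0],[0,0,0],[0,0,0],[0,0,0],[0,0,0],[0,0,0],[0,0,0]], "grip": [1,1,1,1,1,1,1,1,1,1]}}

```text
time_s: 6.15
ee_pos: [0.5992, 0.081, 0.1524]
eef_rot: [[-0.01, 1.0, 0.0], [1.0, 0.01, -0.0], [-0.0, 0.0, -1.0]]
force: [-0.3, 0.2, -2.6]
width: 0.0118
grasp_force: 30.0
```

Request:
{"op": "carry_out", "data": {"offset": [[0,0,-0.03],[0,0,-0.03],[0,0,-0.03],[0,0,-0.03],[0,0,0],[0,0,0],[0,0,0],[0,0,0],[0,0,0],[0,0,0]], "delta_rot": [[0,0,0],[0,0,0],[0,0,0],[0,0,0],[0,0,0],[0,0,0],[0,0,0],[0,0,0],[0,0,0],[0,0,0]], "grip": [1,1,1,1,1,1,1,1,1,1]}}

```text
time_s: 7.15
ee_pos: [0.599, 0.081, 0.1534]
eef_rot: [[-0.01, 1.0, -0.0], [1.0, 0.01, -0.0], [-0.0, -0.0, -1.0]]
force: [1.1, 0.3, -14.2]
width: 0.0121
grasp_force: 30.0
```

Request:
{"op": "carry_out", "data": {"offset": [[0,0,0.07],[0,0,0],[0.3,0,0],[0.4,0,0],[0.4,0,0],[0.4,0,0],[0.4,0,0],[0.4,0,0],[0.3,0,0],[0,0,0]], "delta_rot": [[0,0,0],[0,0,0],[0,0,0],[0,0,0],[0,0,0],[0,0,0],[0,0,0],[0,0,0],[0,0,0],[0,0,0]], "grip": [1,1,1,1,1,1,1,1,1,1]}}

```text
time_s: 8.15
ee_pos: [0.5992, 0.1075, 0.1532]
eef_rot: [[-0.01, 1.0, 0.001], [1.0, 0.01, 0.0], [0.0, 0.001, -1.0]]
force: [-0.1, -0.0, -3.2]
width: 0.0118
grasp_force: 30.0
```

Request:
{"op": "carry_out", "data": {"offset": [[0.3,0,0],[0.3,0,0],[0.15,0,0],[0.1,0,0],[0.05,0,0],[0,0,0],[0,0,0],[0,0,0],[0,0,0],[0,0,0]], "delta_rot": [[0,0,0],[0,0,0],[0,0,0],[0,0,0],[0,0,0],[0,0,0],[0,0,0],[0,0,0],[0,0,0],[0,0,0]], "grip": [1,1,1,1,1,1,1,1,1,1]}}

```text
time_s: 9.15
ee_pos: [0.5988, 0.1159, 0.1529]
eef_rot: [[-0.01, 1.0, -0.0], [1.0, 0.01, -0.0], [-0.0, -0.0, -1.0]]
force: [-0.6, 0.7, -4.9]
width: 0.0119
grasp_force: 30.0
```

Request:
{"op": "carry_out", "data": {"offset": [[0.1,0,0],[0.1,0,0],[0.1,0,0],[0.1,0,0],[0,0,0],[0,0,0],[0,0,0],[0,0,0],[0,0,0],[0,0,0]], "delta_rot": [[0,0,0],[0,0,0],[0,0,0],[0,0,0],[0,0,0],[0,0,0],[0,0,0],[0,0,0],[0,0,0],[0,0,0]], "grip": [1,1,1,1,1,1,1,1,1,1]}}

```text
time_s: 10.15
ee_pos: [0.5988, 0.12, 0.1529]
eef_rot: [[-0.01, 1.0, -0.0], [1.0, 0.01, -0.0], [-0.0, -0.0, -1.0]]
force: [-0.3, -0.1, -3.7]
width: 0.0118
grasp_force: 30.0
```

Request:
{"op": "carry_out", "data": {"offset": [[0.1,0,0],[0.1,0,0],[0.1,0,0],[0,0,0],[0,0,0],[0,0,0],[0,0,0],[0,0,0],[0,0,0],[0,0,0]], "delta_rot": [[0,0,0],[0,0,0],[0,0,0],[0,0,0],[0,0,0],[0,0,0],[0,0,0],[0,0,0],[0,0,0],[0,0,0]], "grip": [1,1,1,1,1,1,1,1,1,1]}}

```text
time_s: 11.15
ee_pos: [0.5987, 0.123, 0.1529]
eef_rot: [[-0.01, 1.0, -0.0], [1.0, 0.01, -0.0], [-0.0, -0.0, -1.0]]
force: [-0.6, 0.2, -4.3]
width: 0.0116
grasp_force: 30.0
```

Request:
{"op": "carry_out", "data": {"offset": [[0.1,0,0],[0.1,0,0],[0.1,0,0],[0,0,0],[0,0,0],[0,0,0],[0,0,0],[0,0,0],[0,0,0],[0,0,0]], "delta_rot": [[0,0,0],[0,0,0],[0,0,0],[0,0,0],[0,0,0],[0,0,0],[0,0,0],[0,0,0],[0,0,0],[0,0,0]], "grip": [1,1,1,1,1,1,1,1,1,1]}}

```text
time_s: 12.15
ee_pos: [0.5987, 0.126, 0.1529]
eef_rot: [[-0.01, 1.0, -0.0], [1.0, 0.01, -0.0], [-0.0, -0.0, -1.0]]
force: [0.4, -0.4, -3.8]
width: 0.0118
grasp_force: 30.0
```

Request:
{"op": "carry_out", "data": {"offset": [[0.1,0,0],[0.1,0,0],[0.1,0,0],[0,0,0],[0,0,0],[0,0,0],[0,0,0],[0,0,0],[0,0,0],[0,0,0]], "delta_rot": [[0,0,0],[0,0,0],[0,0,0],[0,0,0],[0,0,0],[0,0,0],[0,0,0],[0,0,0],[0,0,0],[0,0,0]], "grip": [1,1,1,1,1,1,1,1,1,1]}}

```text
time_s: 13.15
ee_pos: [0.5987, 0.1283, 0.1528]
eef_rot: [[-0.01, 1.0, -0.0], [1.0, 0.01, -0.001], [-0.001, -0.0, -1.0]]
force: [0.7, -7.0, -4.4]
width: 0.0119
grasp_force: 30.0
```

Request:
{"op": "carry_out", "data": {"offset": [[-0.2,0,0],[-0.3,0,0],[-0.3,0,0],[-0.27,0,0],[0,0,0],[0,0,0],[0,0,0],[0,-0.1,0],[0,-0.1,0],[0,0,0]], "delta_rot": [[0,0,0],[0,0,0],[0,0,0],[0,0,0],[0,0,0],[0,0,0],[0,0,0],[0,0,0],[0,0,0],[0,0,0]], "grip": [1,1,1,1,1,1,1,1,1,1]}}

```text
time_s: 14.15
ee_pos: [0.5966, 0.1183, 0.1529]
eef_rot: [[-0.01, 1.0, -0.0], [1.0, 0.01, -0.0], [-0.0, -0.0, -1.0]]
force: [0.4, 0.3, -2.7]
width: 0.012
grasp_force: 30.0
```

Request:
{"op": "carry_out", "data": {"offset": [[0,-0.2,0],[0,-0.2,0],[0,-0.2,0],[0,-0.2,0],[0,-0.2,0],[0,0,0],[0,0,0],[0,0,0],[0,0,0],[0,0,0]], "delta_rot": [[0,0,0],[0,0,0],[0,0,0],[0,0,0],[0,0,0],[0,0,0],[0,0,0],[0,0,0],[0,0,0],[0,0,0]], "grip": [1,1,1,1,1,1,1,1,1,1]}}

```text
time_s: 15.15
ee_pos: [0.5868, 0.1182, 0.153]
eef_rot: [[-0.01, 1.0, 0.0], [1.0, 0.01, 0.0], [0.0, 0.0, -1.0]]
force: [0.3, 1.1, -3.1]
width: 0.0117
grasp_force: 30.0
```

Request:
{"op": "carry_out", "data": {"offset": [[0,-0.4,0],[0,-0.6,0],[0,-0.8,0],[0,-1.0,0],[0,-1.0,0],[0,-1.0,-0.5],[0,-1.0,-1.0],[-0.5,-1.0,-1.5],[-1.0,-1.0,-1.5],[-1.5,-1.0,-1.5]], "delta_rot": [[0,0,0],[0,0,0],[0,0,0],[0,0,0],[0,0,0],[0,0,0],[0,0,0],[0,0,0],[0,0,0],[0,0,0]], "grip": [1,1,1,1,1,1,1,1,1,1]}}

```text
time_s: 16.15
ee_pos: [0.4981, 0.0873, 0.2138]
eef_rot: [[-0.011, 1.0, 0.0], [1.0, 0.011, 0.0], [0.0, 0.0, -1.0]]
force: [0.4, -0.4, -2.9]
width: 0.012
grasp_force: 30.0
```

```bash
python3 - <<'E'
from h import *
s=sense(); print(np.round(s['ee_pos'],4),np.round(s['force'],2),s['width'])
plan([.41,-.264,.20],.175,10)
E
```

```text
[0.4981 0.0873 0.2138] [ 0.44 -0.45 -2.92] 0.011992954847994619
turn total [ 3.000e-04 -1.000e-04 -1.642e-01] shift world [-0.0881 -0.3513 -0.0138]
off [[-3.5, -0.92, 0.14], [-3.49, -0.98, 0.14], [-3.47, -1.03, 0.14], [-3.45, -1.09, 0.14], [-3.44, -1.15, 0.14], [-3.42, -1.2, 0.14], [-3.4, -1.26, 0.14], [-3.38, -1.31, 0.14], [-3.35, -1.37, 0.14], [-3.33, -1.42, 0.14]] 
rot [0.0, -0.0, -0.0164]
```

Request:
{"op": "carry_out", "data": {"offset": [[-1.5,-0.8,0],[-2.5,-1.0,0],[-3.5,-1.0,0],[-3.5,-1.1,0],[-3.5,-1.2,0],[-3.5,-1.2,0],[-3.5,-1.3,0],[-3.5,-1.3,0],[-3.5,-1.4,0],[-2.5,-1.0,0]], "delta_rot": [[0,0,-0.0164],[0,0,-0.0164],[0,0,-0.0164],[0,0,-0.0164],[0,0,-0.0164],[0,0,-0.0164],[0,0,-0.0164],[0,0,-0.0164],[0,0,-0.0164],[0,0,-0.0164]], "grip": [1,1,1,1,1,1,1,1,1,1]}}

```text
time_s: 17.15
ee_pos: [0.4128, -0.2328, 0.2134]
eef_rot: [[-0.173, 0.985, 0.001], [0.985, 0.173, -0.001], [-0.001, 0.0, -1.0]]
force: [1.1, 0.8, -3.6]
width: 0.0119
grasp_force: 30.0
```

```bash
python3 - <<'E'
from h import *
s,c=cam('top','top2.png'); s,d=cam('scene','scene2.png'); print(np.round(s['ee_pos'],4),np.round(s['force'],2),s['width'])
plan([.41,-.264,.15],.175,8)
E
```

```text
[ 0.4127 -0.2351  0.2136] [ 0.62  2.02 -2.43] 0.011951964841940447
turn total [ 0.0004  0.0009 -0.0031] shift world [-0.003  -0.0306 -0.0634]
off [[-0.37, -0.1, 0.79], [-0.37, -0.1, 0.79], [-0.37, -0.1, 0.79], [-0.37, -0.1, 0.79], [-0.37, -0.1, 0.79], [-0.37, -0.1, 0.79], [-0.37, -0.1, 0.79], [-0.37, -0.1, 0.79]] 
rot [0.0001, 0.0001, -0.0004]
```

View pics/scene2.png

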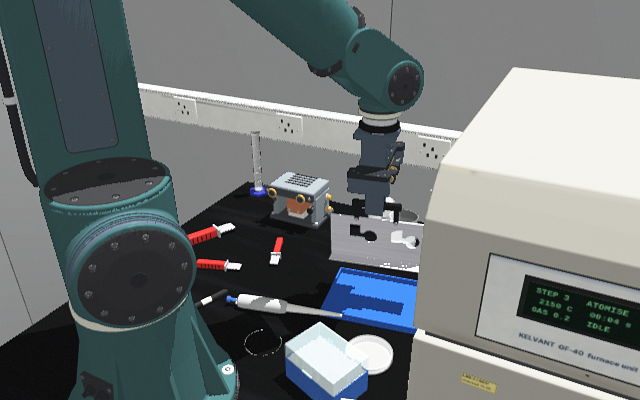

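The scene view shows the guard upright in the gripper over the tray at about (375,240), with the furnace head bare at (300,200) and its copper visible.

Request:
{"op": "carry_out", "data": {"offset": [[-0.6,-0.15,0.8],[-0.6,-0.15,1.3],[-0.6,-0.15,1.5],[-0.6,-0.15,1.5],[-0.6,-0.15,1.2],[0,0,0.8],[0,0,0.6],[0,0,0.4],[0,0,0.2],[0,0,0.2]], "delta_rot": [[0,0,0],[0,0,0],[0,0,0],[0,0,0],[0,0,0],[0,0,0],[0,0,0],[0,0,0],[0,0,0],[0,0,0]], "grip": [1,1,1,1,1,1,1,1,1,1]}}

```text
time_s: 18.25
ee_pos: [0.412, -0.2621, 0.1281]
eef_rot: [[-0.173, 0.985, 0.001], [0.985, 0.173, -0.0], [-0.0, 0.0, -1.0]]
force: [-0.1, -0.8, -4.3]
width: 0.0118
grasp_force: 30.0
```

Request:
{"op": "carry_out", "data": {"offset": [[0,0,0.2],[0,0,0.2],[0,0,0.2],[0,0,0.15],[0,0,0.1],[0,0,0.05],[0,0,0],[0,0,0],[0,0,0],[0,0,0]], "delta_rot": [[0,0,0],[0,0,0],[0,0,0],[0,0,0],[0,0,0],[0,0,0],[0,0,0],[0,0,0],[0,0,0],[0,0,0]], "grip": [1,1,1,1,1,1,1,1,1,1]}}

```text
time_s: 19.25
ee_pos: [0.4117, -0.2621, 0.119]
eef_rot: [[-0.173, 0.985, 0.0], [0.985, 0.173, -0.0], [-0.0, 0.0, -1.0]]
force: [0.3, 0.3, -4.5]
width: 0.0118
grasp_force: 30.0
```

Request:
{"op": "carry_out", "data": {"offset": [[0,0,0.05],[0,0,0.05],[0,0,0.05],[0,0,0.05],[0,0,0.05],[0,0,0],[0,0,0],[0,0,0],[0,0,0],[0,0,0]], "delta_rot": [[0,0,0],[0,0,0],[0,0,0],[0,0,0],[0,0,0],[0,0,0],[0,0,0],[0,0,0],[0,0,0],[0,0,0]], "grip": [1,1,1,1,1,1,1,1,1,1]}}

```text
time_s: 20.25
ee_pos: [0.4129, -0.2635, 0.1176]
eef_rot: [[-0.174, 0.985, 0.002], [0.985, 0.174, -0.003], [-0.003, 0.002, -1.0]]
force: [-2.4, -7.1, 10.4]
width: 0.012
grasp_force: 30.0
```

Request:
{"op": "carry_out", "data": {"offset": [[0,0,-0.06],[0,0,0],[0,0,0],[0,0,0],[0,0,0],[0,0,0],[0,0,0],[0,0,0],[0,0,0],[0,0,0]], "delta_rot": [[0,0,0],[0,0,0],[0,0,0],[0,0,0],[0,0,0],[0,0,0],[0,0,0],[0,0,0],[0,0,0],[0,0,0]], "grip": [1,1,1,0.7,0.6,0.5,0.4,0.3,0.2,0]}}

```text
time_s: 21.25
ee_pos: [0.4117, -0.262, 0.117]
eef_rot: [[-0.173, 0.985, -0.0], [0.985, 0.173, 0.0], [0.0, -0.0, -1.0]]
force: [-0.1, 0.7, 0.5]
width: 0.0419
grasp_force: 0.0
```

Request:
{"op": "carry_out", "data": {"offset": [[0,0,-0.5],[0,0,-1.0],[0,0,-1.5],[0,0,-2],[0,0,-2],[0,0,-2],[0,0,-2],[0,0,-1],[0,0,-0.5],[0,0,0]], "delta_rot": [[0,0,0],[0,0,0],[0,0,0],[0,0,0],[0,0,0],[0,0,0],[0,0,0],[0,0,0],[0,0,0],[0,0,0]], "grip": [0,-0.3,-0.5,-1,-1,-1,-1,-1,-1,-1]}}

```text
time_s: 22.25
ee_pos: [0.4118, -0.2621, 0.2424]
eef_rot: [[-0.173, 0.985, 0.001], [0.985, 0.173, -0.0], [-0.001, 0.001, -1.0]]
force: [-0.0, 0.4, 0.1]
width: 0.0911
grasp_force: 0.0
```

```bash
python3 - <<'E'
from h import *
s,d=cam('scene'); print(np.round(s['ee_pos'],4),np.round(s['force'],2),s['width'],np.round(s['joint_positions'],2))
s,t=cam('top')
a=cv2.resize(d['color'][160:290,240:430],(760,520))[:, :]; b=cv2.resize(a,(400,300)); e=cv2.resize(t['color'][110:290,330:480],(400,300))
cv2.imwrite('pics/placed.png',np.vstack([cv2.resize(d['color'][160:300,240:430],(560,300)),cv2.resize(t['color'][110:290,240:480],(560,300))]))
# gauge pickup: tool y perpendicular to axis (-0.45): 1.121
c=np.array([.428,.253,.12])
R=plan([.43,.05,.22],.65,8); plan(c,1.121,10,p0=[.43,.05,.22],R0=np.column_stack([np.cross([np.cos(.65),np.sin(.65),0],[0,0,-1.]),[np.cos(.65),np.sin(.65),0],[0,0,-1.]]))
E
```

```text
[ 0.4118 -0.2621  0.2424] [-0.04  0.37  0.11] 0.0910594028532362 [-0.61 -0.    2.14  0.    1.01 -0.79]
turn total [-0.0005 -0.0008 -0.476 ] shift world [ 0.0186  0.3118 -0.0213]
off [[3.8, 0.9, 0.27], [3.74, 1.13, 0.27], [3.66, 1.35, 0.27], [3.58, 1.56, 0.27], [3.48, 1.77, 0.27], [3.37, 1.98, 0.27], [3.24, 2.17, 0.27], [3.11, 2.36, 0.27]] 
rot [-0.0001, -0.0001, -0.0595]
turn total [ 0.     0.    -0.471] shift world [-0.002  0.203 -0.1  ]
off [[1.63, 1.21, 1.0], [1.57, 1.29, 1.0], [1.51, 1.36, 1.0], [1.44, 1.43, 1.0], [1.37, 1.5, 1.0], [1.3, 1.56, 1.0], [1.23, 1.62, 1.0], [1.15, 1.67, 1.0], [1.07, 1.73, 1.0], [0.99, 1.77, 1.0]] 
rot [0.0, 0.0, -0.0471]
```

View pics/placed.png

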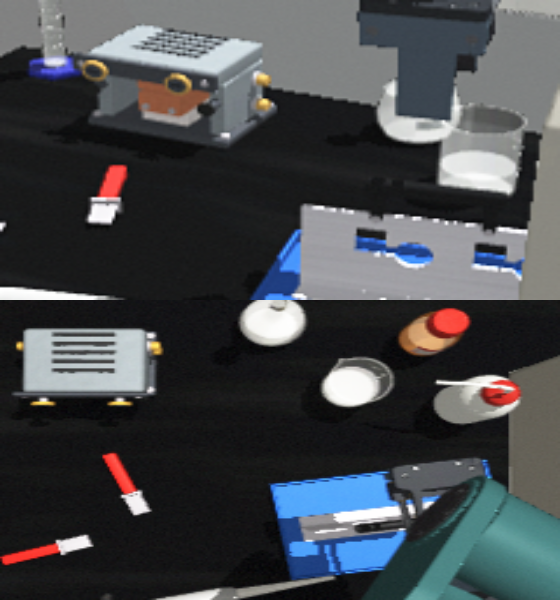

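The picture shows the guard standing upright on its foot inside the tray, with the glassware untouched and the head's jaws exposed (copper at about (170,100) in the upper half). Next I fetch the gauge.

Request:
{"op": "carry_out", "data": {"offset": [[2.0,0.4,0.2],[3.7,1.1,0.2],[3.7,1.3,0.3],[3.6,1.5,0.3],[3.5,1.7,0.3],[3.4,1.9,0.3],[3.3,2.1,0.3],[3.1,2.3,0.3],[2.2,1.7,0.3],[1.6,1.2,1.0]], "delta_rot": [[0,0,-0.0595],[0,0,-0.0595],[0,0,-0.0595],[0,0,-0.0595],[0,0,-0.0595],[0,0,-0.0595],[0,0,-0.0595],[0,0,-0.0595],[0,0,0],[0,0,0]], "grip": [-1,-1,-1,-1,-1,-1,-1,-1,-1,-1]}}

```text
time_s: 23.35
ee_pos: [0.4239, 0.08, 0.2067]
eef_rot: [[-0.606, 0.795, -0.0], [0.795, 0.606, 0.0], [0.0, 0.0, -1.0]]
force: [0.4, -0.2, -0.3]
width: 0.0912
grasp_force: 0.0
```

```bash
python3 - <<'E'
from h import *
plan([.428,.253,.12],1.121,8)
E
```

```text
turn total [ 0.000e+00 -1.000e-04 -4.696e-01] shift world [ 0.0041  0.173  -0.0867]
off [[1.69, 1.35, 1.08], [1.61, 1.45, 1.08], [1.52, 1.54, 1.08], [1.43, 1.63, 1.08], [1.33, 1.71, 1.08], [1.23, 1.78, 1.08], [1.12, 1.85, 1.08], [1.01, 1.91, 1.08]] 
rot [0.0, -0.0, -0.0587]
```

Request:
{"op": "carry_out", "data": {"offset": [[1.69,1.35,1.0],[1.61,1.45,1.0],[1.52,1.54,1.0],[1.43,1.63,1.0],[1.33,1.71,1.0],[1.23,1.78,1.0],[1.0,1.7,1.0],[0.7,1.4,1.0],[0,0,0],[0,0,0]], "delta_rot": [[0,0,-0.0587],[0,0,-0.0587],[0,0,-0.0587],[0,0,-0.0587],[0,0,-0.0587],[0,0,-0.0587],[0,0,-0.0587],[0,0,-0.0587],[0,0,0],[0,0,0]], "grip": [-1,-1,-1,-1,-1,-1,-1,-1,-1,-1]}}

```text
time_s: 24.35
ee_pos: [0.4281, 0.2431, 0.1264]
eef_rot: [[-0.9, 0.437, -0.002], [0.437, 0.9, -0.001], [0.001, -0.001, -1.0]]
force: [0.3, 0.1, 0.2]
width: 0.0911
grasp_force: 0.0
```

```bash
python3 - <<'E'
from h import *
s,c=cam('wrist','w2.png'); p,R=np.array(s['ee_pos']),np.array(s['eef_rot']); np.savez('w2.npz',p=p,R=R,**c)
print(p.round(4),R.round(3).tolist(),s['joint_positions'])
hsv=cv2.cvtColor(c['color'],cv2.COLOR_BGR2HSV); m=((hsv[...,0]<8)|(hsv[...,0]>172))&(hsv[...,1]>150)&(hsv[...,2]>80)
cs,_=cv2.findContours(m.astype(np.uint8),0,2)
for k in cs:
    if cv2.contourArea(k)>150:
        r=cv2.minAreaRect(k); b=np.array([wonz(c,p,R,q,.024)[:2] for q in cv2.boxPoints(r)]); print(np.round(r[0],0),wonz(c,p,R,r[0],.024).round(4),b.round(4).tolist())
E
```

```text
[0.4281 0.2431 0.1264] [[-0.9, 0.437, -0.002], [0.437, 0.9, -0.001], [0.001, -0.001, -1.0]] [ 4.69099620e-01  1.88878085e-01  2.18673685e+00 -1.36606880e-04
  7.67737295e-01 -6.49558483e-01]
[336. 186.] [0.4231 0.2554 0.024 ] [[0.3757, 0.2659], [0.3852, 0.2857], [0.4744, 0.2442], [0.4639, 0.2228]]
[205. 160.] [0.3475 0.1568 0.024 ] [[0.3498, 0.1168], [0.3276, 0.1857], [0.3447, 0.193], [0.368, 0.1251]]
```

View pics/w2.png

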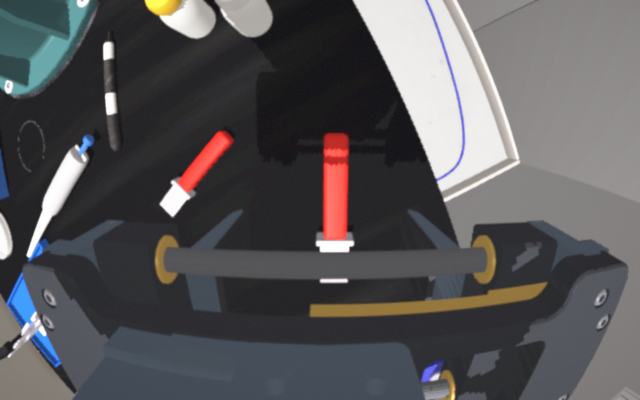

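The wrist view shows the largest gauge along column 336, rows 133–280, aligned with the fingers, with its collar at row 240.

Request:
{"op": "carry_out", "data": {"offset": [[0.7,0.45,1.0],[0.8,0.42,1.6],[0,0,2.0],[0,0,2.0],[0,0,2.0],[0,0,1.5],[0,0,1.0],[0,0,0.5],[0,0,0.3],[0,0,0]], "delta_rot": [[0,0,-0.007],[0,0,0],[0,0,0],[0,0,0],[0,0,0],[0,0,0],[0,0,0],[0,0,0],[0,0,0],[0,0,0]], "grip": [-1,-1,-1,-1,-1,-1,-1,-0.7,-0.4,-0.2]}}

```text
time_s: 25.4
ee_pos: [0.419, 0.2578, 0.0082]
eef_rot: [[-0.903, 0.43, 0.0], [0.43, 0.903, 0.0], [-0.0, 0.0, -1.0]]
force: [-0.0, 0.1, 0.7]
width: 0.0701
grasp_force: 0.0
```

Request:
{"op": "carry_out", "data": {"offset": [[0,0,0],[0,0,0],[0,0,0],[0,0,0],[0,0,0],[0,0,0],[0,0,0],[0,0,0],[0,0,0],[0,0,0]], "delta_rot": [[0,0,0],[0,0,0],[0,0,0],[0,0,0],[0,0,0],[0,0,0],[0,0,0],[0,0,0],[0,0,0],[0,0,0]], "grip": [0,0.2,0.4,0.6,1,1,1,1,1,1]}}

```text
time_s: 26.4
ee_pos: [0.419, 0.2578, 0.0081]
eef_rot: [[-0.903, 0.43, 0.0], [0.43, 0.903, 0.0], [-0.0, 0.0, -1.0]]
force: [-0.3, 0.1, 2.5]
width: 0.0217
grasp_force: 30.0
```

```bash
python3 - <<'E'
from h import *
s,d=cam('scene','scene3.png'); np.savez('s3.npz',**d)
cv2.imwrite('pics/head.png',cv2.resize(d['color'][165:230,265:335],(640,594),interpolation=2))
for x in(.58,.60,.62,.64): print(x,[proj(d,[x,y,.056]).round(1).tolist() for y in(.102,.08,.058)])
plan([.44,.13,.12],1.5808,8)
E
```

```text
0.58 [[278.0, 208.9], [285.1, 210.7], [292.3, 212.5]]
0.6 [[281.9, 205.8], [288.9, 207.5], [296.1, 209.2]]
0.62 [[285.7, 202.7], [292.7, 204.4], [299.7, 206.1]]
0.64 [[289.4, 199.7], [296.3, 201.3], [303.3, 203.0]]
turn total [ 0.      0.     -0.4542] shift world [ 0.021  -0.1278  0.1119]
off [[-0.92, -1.33, -1.4], [-0.85, -1.38, -1.4], [-0.77, -1.43, -1.4], [-0.69, -1.47, -1.4], [-0.6, -1.5, -1.4], [-0.51, -1.54, -1.4], [-0.43, -1.56, -1.4], [-0.34, -1.58, -1.4]] 
rot [0.0, 0.0, -0.0568]
```

View pics/head.png

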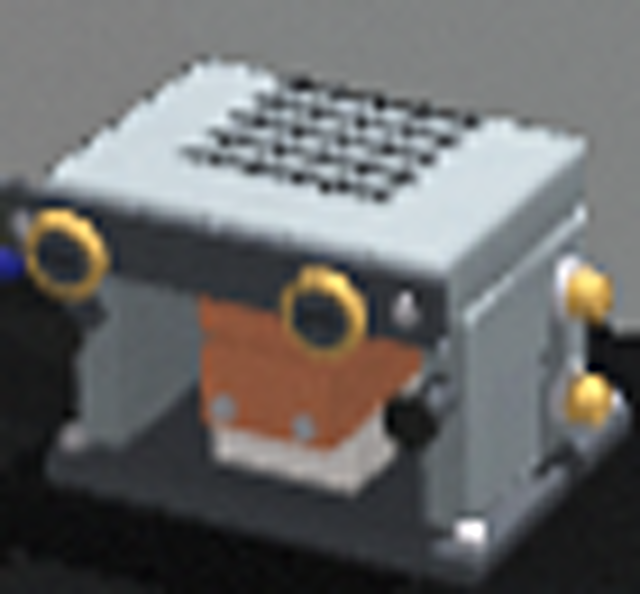

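The crop shows the copper jaws recessed under the strip, with the gap line from about (203,340) to the corner at (338,372). That gives a gap x of about 0.627 and y of about 0.079.

Request:
{"op": "carry_out", "data": {"offset": [[0,0,-0.5],[0,0,-1.5],[-0.92,-1.33,-1.6],[-0.85,-1.38,-1.6],[-0.77,-1.43,-1.0],[-0.69,-1.47,-0.5],[-0.6,-1.5,0],[-0.51,-1.54,0],[-0.43,-1.56,0],[-0.34,-1.58,0]], "delta_rot": [[0,0,0],[0,0,0],[0,0,-0.0568],[0,0,-0.0568],[0,0,-0.0568],[0,0,-0.0568],[0,0,-0.0568],[0,0,-0.0568],[0,0,-0.0568],[0,0,-0.0568]], "grip": [1,1,1,1,1,1,1,1,1,1]}}

```text
time_s: 27.45
ee_pos: [0.44, 0.1293, 0.0753]
eef_rot: [[-1.0, -0.013, 0.0], [-0.013, 1.0, 0.0], [-0.0, 0.0, -1.0]]
force: [-0.6, 0.0, -1.4]
width: 0.0215
grasp_force: 30.0
```

```bash
python3 - <<'E'
from h import *
s=sense(); print(np.round(s['ee_pos'],4),np.round(s['force'],2),s['width'])
plan([.495,.078,.0546],1.5808,8)
E
```

```text
[0.44   0.1293 0.0753] [-0.55  0.02 -1.41] 0.021471881797506413
turn total [0.     0.0001 0.0026] shift world [ 0.055  -0.0513 -0.0207]
off [[-0.68, -0.65, 0.26], [-0.68, -0.65, 0.26], [-0.68, -0.65, 0.26], [-0.68, -0.65, 0.26], [-0.68, -0.65, 0.26], [-0.68, -0.65, 0.26], [-0.68, -0.65, 0.26], [-0.68, -0.65, 0.26]] 
rot [0.0, 0.0, 0.0003]
```

Request:
{"op": "carry_out", "data": {"offset": [[-0.68,-0.65,0.25],[-0.68,-0.65,0.25],[-0.68,-0.65,0.25],[-0.68,-0.65,0.25],[-0.68,-0.65,0.25],[-0.68,-0.65,0.25],[-0.68,-0.65,0.25],[-0.68,-0.6,0.25],[0,0,0],[0,0,0]], "delta_rot": [[0,0,0.0026],[0,0,0],[0,0,0],[0,0,0],[0,0,0],[0,0,0],[0,0,0],[0,0,0],[0,0,0],[0,0,0]], "grip": [1,1,1,1,1,1,1,1,1,1]}}

```text
time_s: 28.45
ee_pos: [0.4947, 0.0788, 0.0549]
eef_rot: [[-1.0, -0.007, -0.0], [-0.007, 1.0, -0.0], [0.0, -0.0, -1.0]]
force: [-0.6, 0.0, -0.6]
width: 0.022
grasp_force: 30.0
```

```bash
python3 - <<'E'
from h import *
s,d=cam('scene','scene4.png'); print(np.round(s['ee_pos'],4),np.round(s['force'],2),s['width'],np.round(s['eef_rot'],4).tolist())
print(proj(d,[s['ee_pos'][0]+.11,s['ee_pos'][1],.0585]))
cv2.imwrite('pics/ins.png',cv2.resize(d['color'][165:245,235:335],(720,576),interpolation=2))
plan([.495,.078,.0546],1.5808,8)
E
```

```text
[0.4947 0.0788 0.0549] [-0.63  0.03 -0.59] 0.021977076256474996 [[-1.0, -0.0072, -0.0004], [-0.0072, 1.0, -0.0], [0.0004, -0.0, -1.0]]
[290.19223892 206.02045119]
turn total [ 0.     -0.0003 -0.0026] shift world [ 0.0004 -0.0009 -0.0004]
off [[-0.0, -0.01, 0.0], [-0.0, -0.01, 0.0], [-0.0, -0.01, 0.0], [-0.0, -0.01, 0.0], [-0.0, -0.01, 0.0], [-0.0, -0.01, 0.0], [-0.0, -0.01, 0.0], [-0.0, -0.01, 0.0]] 
rot [0.0, -0.0, -0.0003]
```

View pics/ins.png

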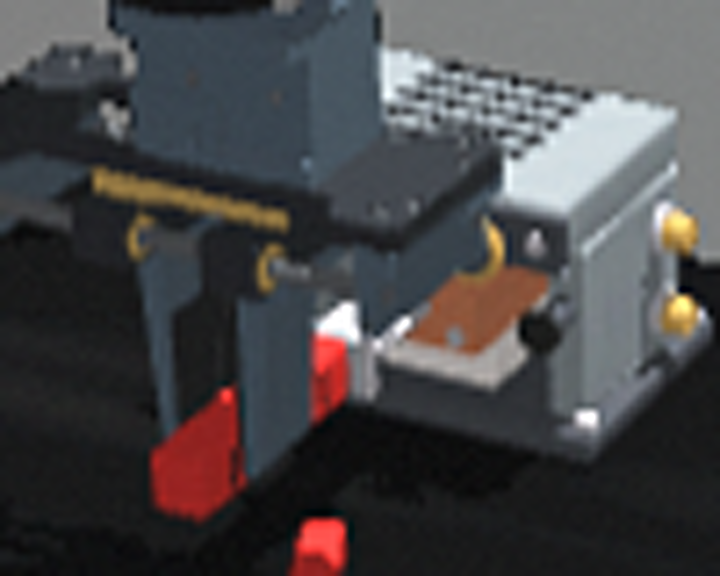

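The view shows the gauge level in the grip, blade pointing at the jaws, with the collar at about (365,370).

Request:
{"op": "carry_out", "data": {"offset": [[-0.3,0,0.03],[-0.4,0,0],[-0.4,0,0],[-0.3,0,0],[-0.2,0,0],[-0.2,0,0],[-0.2,0,0],[-0.2,0,0],[-0.2,0,0],[0,0,0]], "delta_rot": [[0,0,0],[0,0,0],[0,0,0],[0,0,0],[0,0,0],[0,0,0],[0,0,0],[0,0,0],[0,0,0],[0,0,0]], "grip": [1,1,1,1,1,1,1,1,1,1]}}

```text
time_s: 29.5
ee_pos: [0.5189, 0.079, 0.0546]
eef_rot: [[-1.0, -0.008, -0.0], [-0.008, 1.0, -0.0], [0.0, -0.0, -1.0]]
force: [0.7, -0.4, -2.6]
width: 0.0219
grasp_force: 30.0
```

Request:
{"op": "carry_out", "data": {"offset": [[-0.15,0,0],[-0.15,0,0],[-0.15,0,0],[-0.15,0,0],[-0.15,0,0],[-0.15,0,0],[-0.15,0,0],[-0.15,0,0],[0,0,0],[0,0,0]], "delta_rot": [[0,0,0],[0,0,0],[0,0,0],[0,0,0],[0,0,0],[0,0,0],[0,0,0],[0,0,0],[0,0,0],[0,0,0]], "grip": [1,1,1,1,1,1,1,1,1,1]}}

```text
time_s: 30.5
ee_pos: [0.5311, 0.0792, 0.0548]
eef_rot: [[-1.0, -0.008, 0.001], [-0.008, 1.0, 0.0], [-0.001, 0.0, -1.0]]
force: [-0.2, -1.3, -4.1]
width: 0.0221
grasp_force: 30.0
```

Request:
{"op": "carry_out", "data": {"offset": [[-0.15,0,0],[-0.15,0,0],[-0.15,0,0],[-0.15,0,0],[-0.15,0,0],[-0.15,0,0],[-0.15,0,0],[-0.15,0,0],[0,0,0],[0,0,0]], "delta_rot": [[0,0,0],[0,0,0],[0,0,0],[0,0,0],[0,0,0],[0,0,0],[0,0,0],[0,0,0],[0,0,0],[0,0,0]], "grip": [1,1,1,1,1,1,1,1,1,1]}}

```text
time_s: 31.5
ee_pos: [0.5432, 0.0792, 0.0548]
eef_rot: [[-1.0, -0.008, 0.001], [-0.008, 1.0, 0.0], [-0.001, 0.0, -1.0]]
force: [-0.9, -0.1, -2.0]
width: 0.0218
grasp_force: 30.0
```

Request:
{"op": "carry_out", "data": {"offset": [[-0.15,0,0],[-0.15,0,0],[-0.15,0,0],[-0.15,0,0],[-0.15,0,0],[-0.15,0,0],[-0.1,0,0],[-0.1,0,0],[-0.1,0,0],[-0.1,0,0]], "delta_rot": [[0,0,0],[0,0,0],[0,0,0],[0,0,0],[0,0,0],[0,0,0],[0,0,0],[0,0,0],[0,0,0],[0,0,0]], "grip": [1,1,1,1,1,1,1,1,1,1]}}

```text
time_s: 32.5
ee_pos: [0.5559, 0.0793, 0.0547]
eef_rot: [[-1.0, -0.008, 0.0], [-0.008, 1.0, -0.0], [-0.0, -0.0, -1.0]]
force: [-2.4, -0.3, -1.9]
width: 0.0215
grasp_force: 30.0
```

Request:
{"op": "carry_out", "data": {"offset": [[-0.06,0,0],[-0.06,0,0],[-0.06,0,0],[-0.06,0,0],[-0.06,0,0],[-0.06,0,0],[-0.06,0,0],[-0.06,0,0],[0,0,0],[0,0,0]], "delta_rot": [[0,0,0],[0,0,0],[0,0,0],[0,0,0],[0,0,0],[0,0,0],[0,0,0],[0,0,0],[0,0,0],[0,0,0]], "grip": [1,1,1,1,1,1,1,1,1,1]}}

```text
time_s: 33.5
ee_pos: [0.5598, 0.0793, 0.0546]
eef_rot: [[-1.0, -0.008, -0.002], [-0.008, 1.0, -0.0], [0.002, -0.0, -1.0]]
force: [-7.3, 0.4, 2.8]
width: 0.0219
grasp_force: 30.0
```

Request:
{"op": "carry_out", "data": {"offset": [[-0.05,0,0],[-0.05,0,0],[0,0,0],[0,0,0],[0,0,0],[0,0,0],[0,0,0],[0,0,0],[0,0,0],[0,0,0]], "delta_rot": [[0,0,0],[0,0,0],[0,0,0],[0,0,0],[0,0,0],[0,0,0],[0,0,0],[0,0,0],[0,0,0],[0,0,0]], "grip": [1,1,1,1,1,1,1,1,1,1]}}

```text
time_s: 34.5
ee_pos: [0.5598, 0.0793, 0.0544]
eef_rot: [[-1.0, -0.008, -0.004], [-0.008, 1.0, -0.0], [0.004, -0.0, -1.0]]
force: [-13.8, -1.0, 7.8]
width: 0.0216
grasp_force: 30.0
```

Request:
{"op": "carry_out", "data": {"offset": [[0.08,0,0],[0,0,0],[0,0,0],[0,0,0],[0,0,0],[0,0,0],[0,0,0],[0,0,0],[0,0,0],[0,0,0]], "delta_rot": [[0,0,0],[0,0,0],[0,0,0],[0,0,0],[0,0,0],[0,0,0],[0,0,0],[0,0,0],[0,0,0],[0,0,0]], "grip": [1,1,0.5,0.4,0.3,0.2,0.1,0,0,0]}}

```text
time_s: 35.5
ee_pos: [0.5608, 0.0794, 0.0547]
eef_rot: [[-1.0, -0.008, 0.0], [-0.008, 1.0, 0.0], [-0.0, 0.0, -1.0]]
force: [0.3, 0.1, 0.1]
width: 0.0455
grasp_force: 0.0
```

Request:
{"op": "carry_out", "data": {"offset": [[0,0,-0.5],[0,0,-1.0],[0,0,-1.0],[0,0,-1.5],[0,0,-1.5],[0.5,0,-1.5],[1.5,0,-1.0],[2.5,0,-1.0],[2.5,0,-0.5],[1.5,0,0]], "delta_rot": [[0,0,0],[0,0,0],[0,0,0],[0,0,0],[0,0,0],[0,0,0],[0,0,0],[0,0,0],[0,0,0],[0,0,0]], "grip": [0,0,0,0,0,0,0,0,0,0]}}

```text
time_s: 36.5
ee_pos: [0.4749, 0.0788, 0.1511]
eef_rot: [[-1.0, -0.008, 0.002], [-0.008, 1.0, 0.0], [-0.002, 0.0, -1.0]]
force: [1.4, -0.4, 0.1]
width: 0.0458
grasp_force: 0.0
```

Request:
{"op": "carry_out", "data": {"offset": [[0,2,-0.5],[0,3,-0.5],[0,3,-0.5],[0,3,0],[0,3,0],[0,3,0],[0,3,0],[0,2,0],[0,1,0],[0,0,0]], "delta_rot": [[0,0,0],[0,0,0],[0,0,0],[0,0,0],[0,0,0],[0,0,0],[0,0,0],[0,0,0],[0,0,0],[0,0,0]], "grip": [0,0,0,0,0,0,0,0,0,0]}}

```text
time_s: 37.5
ee_pos: [0.4741, 0.3094, 0.1649]
eef_rot: [[-1.0, -0.009, 0.0], [-0.009, 1.0, 0.0], [-0.0, 0.0, -1.0]]
force: [0.4, 0.6, 0.7]
width: 0.0458
grasp_force: 0.0
```

```bash
python3 - <<'E'
from h import *
s,d=cam('scene'); s,t=cam('top'); print(np.round(s['ee_pos'],4),np.round(s['force'],2),s['width'])
cv2.imwrite('pics/final.png',np.vstack([cv2.resize(d['color'][160:320,240:430],(560,300)),cv2.resize(t['color'][110:290,190:480],(560,300))]))
hsv=cv2.cvtColor(t['color'],cv2.COLOR_BGR2HSV); m=((hsv[...,0]<8)|(hsv[...,0]>172))&(hsv[...,1]>150)&(hsv[...,2]>80)
cs,_=cv2.findContours(m.astype(np.uint8),0,2)
for k in cs:
    if cv2.contourArea(k)>100:
        r=cv2.minAreaRect(k); print(np.round(r[0],1),[onz(t,q,.0705)[:2].round(4).tolist() for q in cv2.boxPoints(r)])
E
```

```text
[0.474  0.3086 0.1648] [-0.74 -0.06 -1.26] 0.045375746660685674
[252.4 262.2] [[0.3503, 0.1744], [0.3722, 0.1113], [0.3581, 0.1062], [0.3362, 0.1693]]
[290.8 213.4] [[0.5115, 0.0615], [0.5179, 0.046], [0.4574, 0.0206], [0.451, 0.036]]
[277.  184.5] [[0.6024, 0.0907], [0.6026, 0.0693], [0.5197, 0.0677], [0.5194, 0.089]]
[454.2 165.4] [[0.6236, -0.3646], [0.6433, -0.4028], [0.6114, -0.4184], [0.5918, -0.3803]]
[432.  123.5] [[0.7524, -0.3092], [0.7528, -0.3571], [0.7068, -0.357], [0.7064, -0.3091]]
```

View pics/final.png

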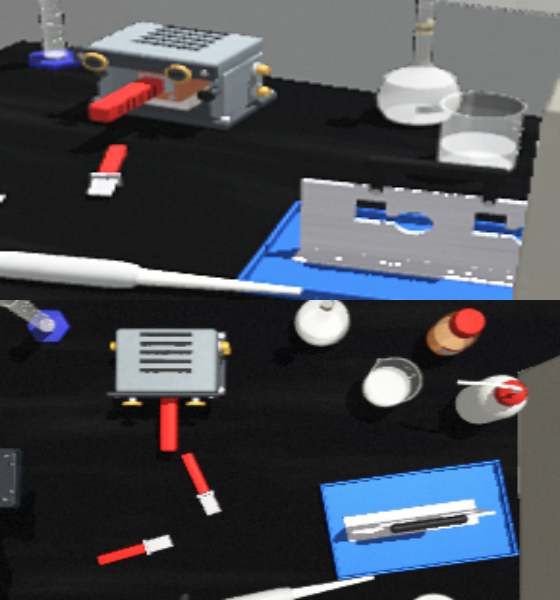

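The final view shows the guard standing in the tray, the gauge home and level between the jaws, and everything else in place.

```bash
python3 -c "
from cell import *
print(close_job())"
```

```text
the job is handed in; nothing more can be done
None
```

The job is handed in at about 38 s: the guard stands upright on its foot in the blue tray, and the gauge was pushed in until it hit a firm stop at about 14 N, where the collar should meet the jaws, and left there. The glassware and bottles still stand where they were; handing in returned no verdict.

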